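# Key the throttle cam onto its fixture pin

## Robot

A 6-joint arm with a two-finger parallel gripper is mounted at the origin on the work surface. World frame = base frame: x ahead of the robot, y to its left, z up, the work surface at z = 0. Lengths are in mm, angles in rad, forces in N, time in s.
With the tool pointing down it reaches from about 300 to 775 mm from the base axis. Payload 14.6 kg.
Tool frame: the origin (TCP) lies midway between the tips of the shut fingers; the grasp point (between the pads) lies 19 mm behind it (env.grasp_offset is the distance from the TCP to the grasp point, in mm); z points along the fingers, y is the direction in which the jaws open and shut (so a half turn about z gives the same grasp; the last joint's range is limited). The gripper opens to 85 mm and grips with 20 to 120 N. Pads are 22 mm wide; open, the fingers measure 114 mm over their backs; the gripper's body (76 mm by 85 mm) begins 54 mm behind the grasp point. The pads swing forward as they close: fully open they stand 13 mm farther back than shut.
Start: joints at [1.155, 0.3, 1.521, -0, 1.321, -0.067], TCP at [187.971, 516.872, 231.281] pointing down, gripper open.
Joint ranges: [-3.03, 3.03], [-0.79, 2.21], [0.23, 2.52], [-1.04, 4.18], [0, 3.07], [-2.55, 2.55]. Speed limits (rad/s): [2.22, 2.22, 2.57, 3.14, 3.14, 3.14].

## Interface

Orientations are given as a unit quaternion [x, y, z, w].
In Python, from rig import env gives the robot as it stands.
- The arm moves only by the tool play_rows, never from a script. Its argument "increments" is a list of rows, each a list of 7 numbers: the turn, a rotation vector about the tool's x, y, z in units of 5 degrees (1.0 is 5 degrees), then the shift along the tool's x, y, z in units of 40 mm (1.0 is 40 mm), then the closure, from 0 (fully open) to 1 (shut). In form: [[rx, ry, rz, x, y, z, fingers], ...]. A call has 1 to 8 rows; each row is the pose to reach, as a shift and turn from the pose commanded when the call began, along the tool's axes at that moment; what a row does not reach only later rows make up. A row lasts 1/12 s, in which the tool goes at most 41.7 mm and 7.16 degrees, less where a joint would pass 70% of its speed; a pose out of reach is approached as far as the arm can. A call with a gripper value outside its range is refused whole. The fingers move at their own pace and stop on an object; "newtons" is the grip in N (left out, the last holds). Time passes only in rows, so rows that repeat a pose let the fingers close. It gives the time, the measured TCP pose, the force and the opening at its end, in the units of the state.
- env.sense(): the state, without advancing time (a new reading comes with each control period).
- env.read_camera(name): name is "side" or "top" or "wrist"; returns a dict with "image" (420x560x3 uint8, red, green, blue), "depth" (420x560 float32, mm along the optical axis (not along the pixel's ray), 0 where there is no reading), "intrinsics" (3x3 intrinsics, pixels), "rvec" (rotation vector, rad) and "tvec" (3), from world to camera coordinates, as OpenCV has them. Camera axes: x right, y down, z forward; pixel columns grow to the right and rows downward; lengths in mm; the calibration is good to about 2 mm. A picture is of the moment at which its call begins.
- env.close_job(): hands the job in, once; it reports no verdict.
The state is a dict: "t": time; "q": joint angles; "joint_vel": joint speeds; "joint_torque": joint torques, N m; "tool_pos": TCP position; "tcp_rot": TCP orientation; "wrist_force": force on the tool from outside, world axes, zero at the start; "wrist_torque": the same for the moment, N m; "gripper_width": finger opening in mm.
Only numpy, scipy, OpenCV 4.12 (cv2) and the standard library are available. Lean on these libraries where they do the work, as an engineer would, in place of code of your own. Each camera call takes 0.05 s, during which the arm holds its last target.

## Task

The steel throttle cam is sitting proud on its spindle in the grey fixture: push its upright lug round with a fingertip until the notch in the cam's rim lies over the fixed pin, then press the cam straight down on its hub until it is fully home over the pin, and leave it there. Only push and press: do not pinch the lug or lift the cam, and leave the tiller grip, the two washer tins and the trim pin where they lie.

Things in the scene. Friction and masses are not known exactly. Their poses are not given: they have to be found in the camera images.
- fixture: Fixed grey fixture: base plate 165 x 120 x 14 mm, origin on the bench (z = 0) under the cam's upright axis. Its x axis points from the cam's axis to the pin, which a 16 x 24 mm bracket (top 46 mm above the bench, 66 to 82 mm from the axis) carries.
- pin (a point): Mark on the fixed round steel pin, 8 mm thick, that lies level along the fixture's x axis from the bracket inwards (43 to 74 mm from the cam's axis, its top 42.5 mm above the bench). The mark is 48 mm from the axis, 38.5 mm above the bench. From above the pin's outer end shows between the cam's rim and the bracket.
- cam (a joint): Angle of the cam in rad about its upright axis, counter-clockwise from above, free to turn any number of turns. At 0 and every 2 pi (6.283) the notch lies over the pin; at other angles the pin blocks the cam from going down. The notch has 3 mm of play either side of the pin (about 0.06 rad). Friction of 0.05 N m holds the cam where it is left (about 1.2 N at the lug). It starts between 1.0 and 5.28.
- cam_slide (a joint): How far the cam is pressed down, in m: 0 raised (as it starts), 0.010 fully home on its seat. It takes about 6 N downwards to move and stays where it is left; negative means lifted.
- hub (a point): Centre of the flat top of the cam's round hub boss (36 mm across, 4 mm above the cam's face), on the cam's axis: the place to press. It is 58 mm above the bench while raised, 48 mm when home. The cam is a flat steel disc, 110 mm across and 10 mm thick; its upper face is 54 mm above the bench while raised, 44 mm when home.
- notch (a point): Middle of the notch in the cam's rim, 48 mm from the cam's axis and half-way through the disc. The notch is 14 mm wide, 14 mm deep, open at the rim and right through the disc.
- lug (a point): Centre of the square upright lug on the cam's upper face, opposite the notch: 14 x 14 mm, 22 mm tall (from 54 to 76 mm above the bench while raised), centred 43 mm from the cam's axis. Polished and slippery (friction about 0.15). Push it sideways, from either side.
- lug_left: Clockwise-side flank of the lug, 6 mm thick, the half that is touched when the cam is pushed counter-clockwise (seen from above). A squeeze on both flanks at once counts as pinching. Origin at its foot.
- lug_right: Counter-clockwise-side flank of the lug, 6 mm thick, the half that is touched when the cam is pushed clockwise. Origin at its foot.
- tiller_grip: Loose black tiller grip lying on the bench, 112 mm long along its x axis, 38 mm thick; leave alone. Origin under its middle.
- tin_a: Loose round copper-coloured washer tin, 65 mm across, 27 mm tall; leave alone. Origin at the centre of its underside.
- tin_b: Second loose washer tin, same as the first; leave alone. Origin at the centre of its underside.
- trim_pin: Loose rusty iron trim pin lying on the bench, 93 mm long along its x axis, 12 mm thick with a 22 mm head; leave alone. Origin on the bench under its middle.
Mind the look-alikes: they are no part of the job. What is meant by the fixture is not brown or pink, and is the smaller of those in its own colour.

How it is judged (in metres and radians):
On the way, in this order (a step that is already met when the one before it is completed fails the run):
1. the notch lies over the pin (within 6 mm) while the cam is still raised (horizontal distance between notch and pin below 0.006 m and value of joint cam_slide below 0.004 m), for 0.1 s.
2. the cam is pressed home over the pin (value of joint cam_slide above 0.0085 m and horizontal distance between notch and pin below 0.0045 m), for 0.1 s.
At the end, for the whole second after the job is handed in: The cam is pressed down at least 8.5 of its 10 mm, its notch is within 4.5 mm of the pin mark, it is at rest, and the four loose bystanders lie within 15 mm of where they were (all of step 2 and linear speed of lug_left below 0.01 m/s and distance of each of tiller_grip, tin_a, tin_b, trim_pin from where it was at the start of the episode below 0.015 m); the robot touches nothing.
It fails at once if the cam is lifted more than 4 mm (value of joint cam_slide below -0.004 m).
It fails at once if the lug is pinched (more than 6 N on both its flanks at once) (contact force between the fingers and lug_left above 6 N and contact force between the fingers and lug_right above 6 N).
It fails at once if a bystander (tiller grip, tin or trim pin) is lifted or shoved more than 15 mm (distance of any of tiller_grip, tin_a, tin_b, trim_pin from where it was at the start of the episode above 0.015 m).
It also fails if it takes over 54 s, if anything falls off the work surface, if the arm or the gripper's body presses on something with over 40 N, if the wrist force passes 120 N, or if a joint passes its speed limit or range.

## Working session

There is one attempt and no reset: what is moved stays moved. The work goes in short steps, Python scripts to look and compute and a tool call to move; the robot and the scene stay as the last step left them, time stands still between calls to the robot, and variables do not carry over. Pictures are saved under pics/ and viewed, and the job is handed in when it is done.

Besides the shell and the picture viewer there is one more tool, called after ">>>" as name(argument=value, ...) on one line, values as JSON. play_rows: Moves the arm, as the interface text tells. Its arguments: {"type":"object","properties":{"increments":{"type":"array","items":{"type":"array","items":{"type":"number"}}},"newtons":{"type":"number"}},"required":["increments"]}

```bash
ls; mkdir -p pics
cat > h.py <<'E'
import numpy as np,cv2,pickle
from scipy.spatial.transform import Rotation as R
from rig import env
def grab(n,tag):
    c=env.read_camera(n); pickle.dump(c,open(f'pics/{tag}.pkl','wb')); cv2.imwrite(f'pics/{tag}.png',c['image'][:,:,::-1]); return c
def load(tag): return pickle.load(open(f'pics/{tag}.pkl','rb'))
def world(c,u,v,d=None,z=None):
    K=np.array(c['intrinsics']);Rm=cv2.Rodrigues(np.array(c['rvec'],float))[0];t=np.array(c['tvec'],float).ravel()
    r=np.linalg.inv(K)@np.array([u,v,1.])
    C=-Rm.T@t; w=Rm.T@r
    if z is not None: return C+w*(z-C[2])/w[2]
    if d is None: d=c['depth'][int(round(v)),int(round(u))]
    return C+w*d
def cloud(c):
    K=np.array(c['intrinsics']);Rm=cv2.Rodrigues(np.array(c['rvec'],float))[0];t=np.array(c['tvec'],float).ravel()
    v,u=np.mgrid[:420,:560]; r=np.stack([u,v,np.ones_like(u)],-1)@np.linalg.inv(K).T
    return (r*c['depth'][...,None]-t)@Rm
def proj(c,P):
    return cv2.projectPoints(np.array(P,float).reshape(-1,1,3),np.array(c['rvec'],float),np.array(c['tvec'],float),np.array(c['intrinsics'],float),None)[0].reshape(-1,2)
E
python3 - <<'E'
from h import *
for n in('top','side','wrist'): grab(n,n+'0')
s=env.sense();print({k:np.round(v,3) for k,v in s.items()},env.grasp_offset)
a=[cv2.imread(f'pics/{n}0.png') for n in('top','side','wrist')]
for n in('top','side','wrist'):
    c=load(n+'0');Rm=cv2.Rodrigues(np.array(c['rvec'],float))[0];print(n,-Rm.T@np.array(c['tvec']).ravel(), c['intrinsics'][0][0])
E
```

```text
pics
{'t': np.float64(0.15), 'q': array([ 1.155,  0.3  ,  1.521,  0.   ,  1.321, -0.067]), 'joint_vel': array([ 0.001, -0.   , -0.002,  0.001, -0.003,  0.001]), 'joint_torque': array([-1.0000e-03, -5.4367e+01, -3.6189e+01, -0.0000e+00,  3.0000e-03,
        0.0000e+00]), 'tool_pos': array([187.902, 516.726, 230.869]), 'tcp_rot': array([ 0.174,  0.985, -0.   , -0.   ]), 'wrist_force': array([-0.485, -0.335, -0.407]), 'wrist_torque': array([0.011, 0.073, 0.046]), 'gripper_width': np.float64(85.048)} 18.700000000000003
top [466.36053061 -77.73458959 980.46142162] 386.25147291038866
side [ 498.95736664 -695.46328524  685.11514973] 407.9106628865118
wrist [117.89455312 542.5573956  373.2061847 ] 334.98607720011785
```

View pics/top0.png

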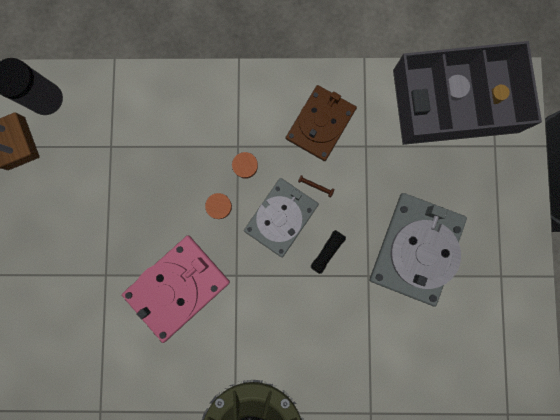

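View pics/side0.png

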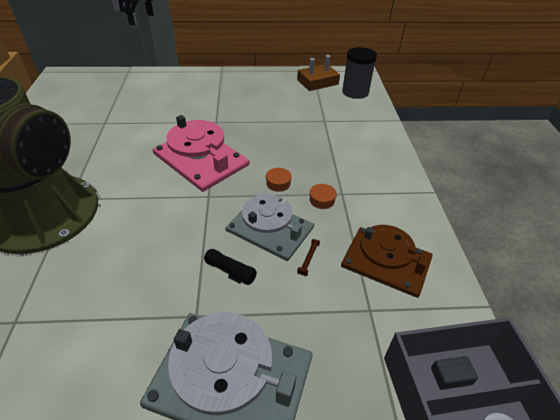

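View pics/wrist0.png

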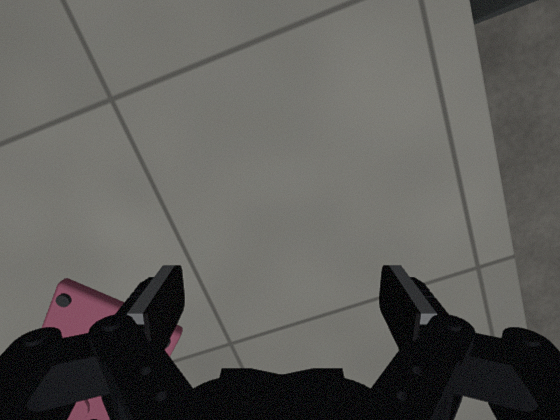

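Fixtures in the top view: grey small (281,217), grey large (420,250), brown (321,122) and pink (176,288). The small grey one fits: it is neither brown nor pink, and it is the smaller of the two greys. I'll confirm it in an enlarged crop.

Run:
```python
from h import *
c=load('top0');s=load('side0')
a=cv2.resize(c['image'][165:270,230:350],None,fx=5,fy=5,interpolation=cv2.INTER_CUBIC)
b=cv2.resize(s['image'][185:265,215:325],None,fx=5,fy=5,interpolation=cv2.INTER_CUBIC)
cv2.imwrite('pics/cropA.png',a[:,:,::-1]);cv2.imwrite('pics/cropB.png',b[:,:,::-1])
P=cloud(c)
for (u,v) in [(281,217),(265,232),(279,219),(245,165),(218,206),(316,186),(328,252)]: print(u,v,P[v,u].round(1))
```

```text
281 217 [524.  -70.2  60.1]
265 232 [488.4 -31.9  55.5]
279 219 [519.5 -65.4  56.5]
245 165 [656.5  20.2  27.4]
218 206 [553.5  86.5  27.6]
316 186 [ 605.1 -158.    14.7]
328 252 [ 440.4 -184.1   35.3]
```

View pics/cropA.png

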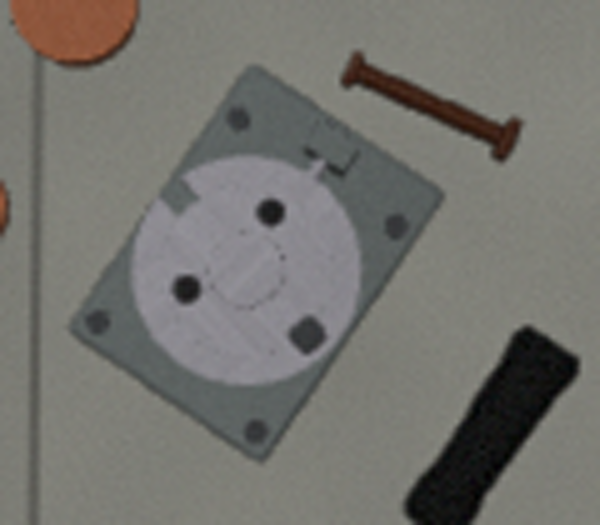

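View pics/cropB.png

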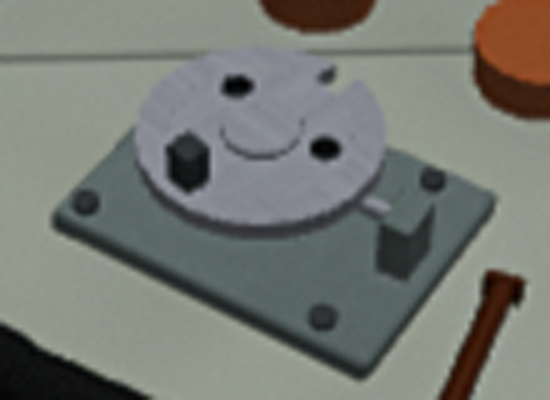

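The crop confirms the small grey fixture. In crop A the hub is at about (247,270), the pin at (318,168), the notch at (180,195) and the dark lug at (308,335). The notch has to go clockwise by roughly 75–80°. Next I'll measure it.

```bash
cat > meas.py <<'E'
from h import *
def rect(c,z,cx,cy,half=100,s=4):
    # orthorectify at height z: cols = -y , rows = -x  
    n=int(2*half*s); i=np.arange(n)/s-half
    X=cx-i[:,None]+0*i[None]; Y=cy-i[None]+0*i[:,None]
    p=proj(c,np.stack([X,Y,np.full_like(X,z)],-1).reshape(-1,3)).reshape(n,n,2).astype(np.float32)
    return cv2.remap(c['image'],p[...,0],p[...,1],cv2.INTER_LINEAR)
E
python3 - <<'E'
from meas import *
cx,cy=517,-65
ims=[]
for n in('top0','side0'):
    c=load(n)
    for z in (54,):
        im=rect(c,z,cx,cy,80,4); ims.append(im)
        hsv=im.astype(int); 
        m=(hsv.min(2)>120).astype(np.uint8)
        # disc
        k,l,st,ce=cv2.connectedComponentsWithStats(m,connectivity=4)
        print(n,[(st[i],ce[i].round(1)) for i in range(1,k) if st[i][4]>800], hsv[320,320],hsv[260,300])
o=np.hstack(ims)[:, :, ::-1]; cv2.imwrite('pics/rect.png',cv2.resize(o,(800,400)))
E
```

```text
top0 [(array([ 493,    0,  147,   56, 2518], dtype=int32), array([573.4,  19.2])), (array([ 131,   11,   95,   91, 2777], dtype=int32), array([176.2,  57. ])), (array([     0,     56,    538,    469, 154891], dtype=int32), array([287.3, 290.2])), (array([ 598,  281,   42,   92, 1650], dtype=int32), array([626.2, 327.3])), (array([   8,  470,   97,   82, 2184], dtype=int32), array([ 46.7, 510.2]))] [144 143 149] [141 139 145]
side0 [(array([     0,      0,    536,    640, 244977], dtype=int32), array([234.9, 320.7])), (array([ 555,  516,   85,  124, 5301], dtype=int32), array([611.2, 597.9]))] [135 138 147] [135 137 146]
```

View pics/rect.png

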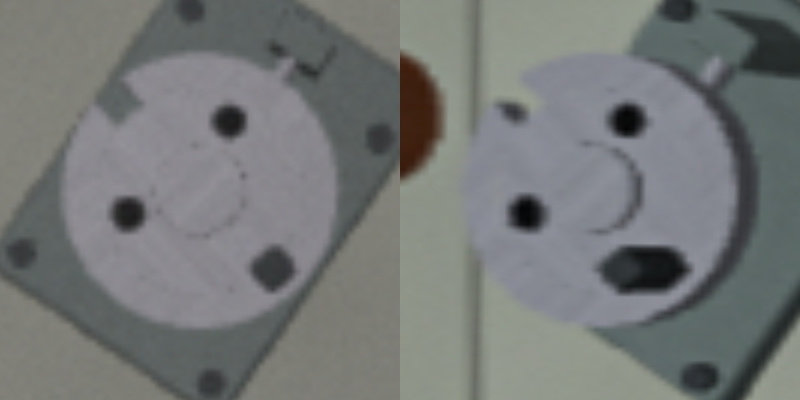

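Run:
```python
from meas import *
cx,cy=521,-65
c=load('top0')
# disc: polar edge fit
for n in('top0','side0'):
    c=load(n); im=rect(c,54,cx,cy,80,4)
    g=cv2.GaussianBlur(im,(0,0),3).astype(float); f=g[...,0]-g[...,1]+0.0*g[...,2]
    pts=[]
    for a in np.arange(0,360,2):
        r=np.arange(45,65,.25); u=319.5+4*r*np.cos(np.radians(a)); v=319.5-4*r*np.sin(np.radians(a))
        p=cv2.remap(f.astype(np.float32),u.astype(np.float32)[None],v.astype(np.float32)[None],1)[0]
        d=np.gradient(p); i=d.argmin()
        if d[i]<-.3: pts.append((u[i],v[i]))
    pts=np.array(pts)
    for _ in range(4):
        A=np.c_[2*pts,np.ones(len(pts))]; s=np.linalg.lstsq(A,(pts**2).sum(1),rcond=None)[0]
        r=np.sqrt(s[2]+s[0]**2+s[1]**2); e=np.hypot(*(pts-s[:2]).T)-r; pts=pts[abs(e)<max(3,1.5*e.std())]
    print(n,'centre',cx+(319.5-s[1])/4,cy+(319.5-s[0])/4,'r',r/4,len(pts))
c=load('top0')
im=rect(c,14,cx,cy,120,4)
g=cv2.GaussianBlur(im,(0,0),2).astype(int)
print(g[480-300,480],im[20,20])
m=((g[...,1]-g[...,0])>3).astype(np.uint8)
m=cv2.morphologyEx(m,cv2.MORPH_OPEN,np.ones((9,9)))
k,l,st,ce=cv2.connectedComponentsWithStats(m); 
i=1+st[1:,4].argmax()
h=cv2.convexHull(np.argwhere(l==i)[:,::-1].astype(np.float32)); q=cv2.minAreaRect(h);print('plate',q,np.array(q[1])/4,'ctr',cx+(479.5-q[0][1])/4,cy+(479.5-q[0][0])/4)
o=rect(c,45,cx,cy,80,7); cv2.imwrite('pics/r2.png',cv2.resize(o[:600,200:1000],None,fx=1,fy=1)[:,:,::-1])
```

```text
top0 centre 520.5805642261948 -65.03750263257115 r 55.097931942413595 96
side0 centre 520.8360963617926 -70.70619596036289 r 56.77383912337973 101
[69 72 73] [120 122 115]
plate ((587.99267578125, 321.38104248046875), (479.07159423828125, 337.2727966308594), 34.0366096496582) [119.76789856  84.31819916] ctr 560.5297393798828 -92.1231689453125
```

View pics/r2.png

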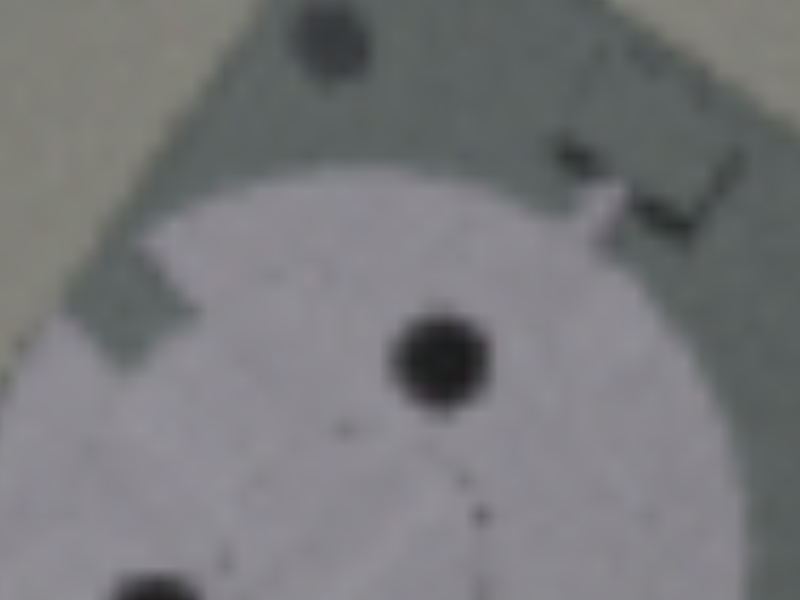

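```bash
cat >> h.py <<'E'
def rowto(pos,yaw):
    s=env.sense(); Rc=R.from_quat(s['tcp_rot']); 
    y=np.radians(yaw); x=np.array([np.cos(y),np.sin(y),0]); z=np.array([0,0,-1.]); M=R.from_matrix(np.c_[x,np.cross(z,x),z])
    rv=(Rc.inv()*M).as_rotvec(degrees=True)/5; d=Rc.inv().apply(np.array(pos)-s['tool_pos'])/40
    return np.r_[rv,d].round(3)
C=np.array([520.7,-65.1]); PIN=-34.0
def push(th,off,rad=43):
    a=np.radians(th); return C+rad*np.array([np.cos(a),np.sin(a)])+off*np.array([-np.sin(a),np.cos(a)])
E
python3 - <<'E'
from h import *
p=push(222.5,40); print(p, rowto([*p,130],132.5).tolist())
E
```

```text
[ 516.02068282 -123.6414724 ] [-0.01, 0.002, 5.503, -13.181, -12.239, 2.531]
```

>>> play_rows(increments=[[0,0,5.5,-13.18,-12.24,2.5,1],[0,0,5.5,-13.18,-12.24,2.5,1],[0,0,5.5,-13.18,-12.24,2.5,1],[0,0,5.5,-13.18,-12.24,2.5,1],[0,0,5.5,-13.18,-12.24,2.5,1],[0,0,5.5,-13.18,-12.24,2.5,1],[0,0,5.5,-13.18,-12.24,2.5,1],[0,0,5.5,-13.18,-12.24,2.5,1]], newtons=60)

```text
t: 0.82
tool_pos: [338.8, 221.2, 185.2]
tcp_rot: [0.402, 0.915, 0.0, 0.0]
wrist_force: [0.8, 0.3, 0.1]
gripper_width: 0.1
```

Run:
```python
from h import *
p=push(222.5,40); print(env.sense()['tool_pos'], rowto([*p,130],132.5).tolist())
```

```text
[338.82444117 221.18632972 185.21536623] [0.004, 0.001, 0.007, -9.347, -2.564, 1.38]
```

>>> play_rows(increments=[[0,0,0,-9.0,-2.5,1.35,1],[0,0,0,-9.0,-2.5,1.35,1],[0,0,0,-9.0,-2.5,1.35,1],[0,0,0,-9.0,-2.5,1.35,1],[0,0,0,-9.0,-2.5,1.35,1],[0,0,0,-9.0,-2.5,1.35,1],[0,0,0,-9.0,-2.5,1.35,1],[0,0,0,-9.0,-2.5,1.35,1]])

```text
t: 1.48
tool_pos: [488.7, -73.1, 137.3]
tcp_rot: [0.403, 0.915, 0.0, -0.0]
wrist_force: [0.1, 0.3, -0.0]
gripper_width: 0.1
```

Run:
```python
from h import *
p=push(222.5,40); print(env.sense()['tool_pos'], rowto([*p,130],132.5).tolist())
```

```text
[488.69023187 -73.11603851 137.30867543] [-0.0, -0.001, -0.0, -1.393, -0.35, 0.183]
```

>>> play_rows(increments=[[0,0,0,-1.2,-0.3,0.15,1],[0,0,0,-1.2,-0.3,0.15,1],[0,0,0,-1.2,-0.3,0.15,1],[0,0,0,-1.2,-0.3,0.15,1]])

```text
t: 1.82
tool_pos: [511.4, -114.2, 131.3]
tcp_rot: [0.403, 0.915, -0.0, -0.001]
wrist_force: [-0.8, 0.3, 0.8]
gripper_width: 0.3
```

Run:
```python
from h import *
for n in('top','wrist'): grab(n,n+'1')
p=push(222.5,40); print(env.sense()['tool_pos'],env.sense()['wrist_force'], rowto([*p,64],132.5).tolist())
```

```text
[ 511.47960169 -113.3086199   131.84274923] [-0.61008856 -0.36531137  0.04092268] [-0.0, -0.003, 0.015, -0.267, -0.091, 1.696]
```

View pics/wrist1.png

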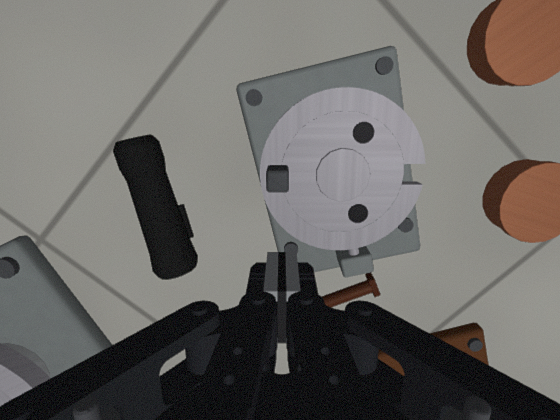

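The wrist view shows the hub at (343,174), the lug at (278,178), the notch at (412,172), the pin at (353,250) and the shut fingertips at (282,265). I'll cross-check against the top-view numbers.

Run:
```python
from h import *
c=load('wrist1'); P=cloud(c)
for nm,u,v,z in [('hub',343,174,58),('disc',343.5,168.5,54),('lugtop',278,178,76),('notch',412,173,54),('pin',354,250,42),('tip',282,265,132)]:
    w=world(c,u,v,z=z); print(nm,w.round(1),'depthpt',P[int(v),int(u)].round(1), np.degrees(np.arctan2(*(w[:2]-C)[::-1])).round(1))
print(proj(c,[[*C,58],[*push(222.5,0),76],[*push(-34,0,48),42.5],[*push(-34,0,58),42.5]]).round(1))
a=cv2.resize(c['image'][80:300,220:440],None,fx=2.7,fy=2.7,interpolation=cv2.INTER_CUBIC);cv2.imwrite('pics/w1c.png',a[:,:,::-1])
```

```text
hub [520.5 -63.7  58. ] depthpt [520.7 -63.7  57.2] 98.7
disc [519.2 -61.   54. ] depthpt [517.3 -60.9  59.2] 110.4
lugtop [488.4 -91.5  76. ] depthpt [488.5 -91.6  75.5] -140.7
notch [555.  -32.3  54. ] depthpt [578.4 -25.7  -0.9] 43.8
pin [572.7 -99.3  42. ] depthpt [572.3 -99.2  42.9] -33.3
tip [ 510.1 -111.6  132. ] depthpt [ 504.3 -105.3  148.8] -102.8
[[341.7 175.7]
 [275.7 181.8]
 [349.9 233.3]
 [352.2 245.4]]
```

View pics/w1c.png

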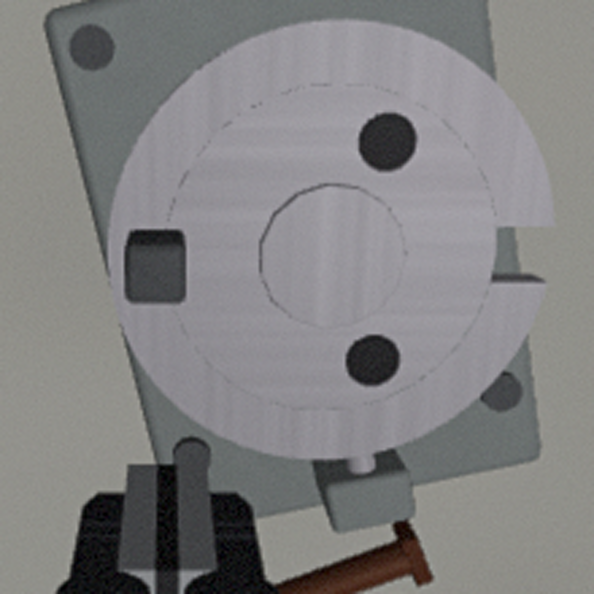

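>>> play_rows(increments=[[0,0,0,-0.27,-0.09,0.8,1],[0,0,0,-0.27,-0.09,1.5,1],[0,0,0,-0.27,-0.09,1.7,1],[0,0,0,-0.27,-0.09,1.7,1],[0,0,0,-0.27,-0.09,1.7,1]])

```text
t: 2.33
tool_pos: [516.7, -124.1, 64.8]
tcp_rot: [0.402, 0.916, 0.0, 0.0]
wrist_force: [-0.1, -0.3, 1.0]
gripper_width: 0.0
```

Run:
```python
from h import *
s=env.sense();print(s['tool_pos'],s['wrist_force'],s['gripper_width'],rowto([*push(222.5,40),64],132.5))
th=[222.5,219,215,211,207,203,199,195]; off=[24,18,18,18,18,18,18,18]
for t,o in zip(th,off): print(rowto([*push(t,o),64],t-90).tolist())
```

```text
[ 516.74068679 -124.1198233    64.7594096 ] [-0.06420544 -0.3216488   0.97131861] 0.007427334410586624 [ 0.003  0.004  0.015  0.021 -0.005  0.019]
[0.003, 0.004, 0.015, 0.421, -0.005, 0.019]
[0.003, 0.004, 0.715, 0.637, -0.03, 0.019]
[0.003, 0.004, 1.515, 0.715, -0.054, 0.019]
[0.003, 0.003, 2.315, 0.794, -0.072, 0.019]
[0.003, 0.003, 3.115, 0.875, -0.085, 0.019]
[0.003, 0.003, 3.915, 0.956, -0.093, 0.019]
[0.003, 0.003, 4.715, 1.037, -0.094, 0.019]
[0.003, 0.003, 5.515, 1.118, -0.09, 0.019]
```

>>> play_rows(increments=[[0,0,0,0.42,0,0,1],[0,0,0.7,0.64,-0.03,0,1],[0,0,1.5,0.715,-0.055,0,1],[0,0,2.3,0.795,-0.07,0,1],[0,0,3.1,0.875,-0.085,0,1],[0,0,3.9,0.955,-0.093,0,1],[0,0,4.7,1.035,-0.094,0,1],[0,0,5.5,1.12,-0.09,0,1]])

```text
t: 3.0
tool_pos: [484.4, -94.1, 65.9]
tcp_rot: [0.61, 0.793, 0.001, 0.002]
wrist_force: [-0.1, -1.1, 0.4]
gripper_width: 0.1
```

Run:
```python
from h import *
s=env.sense();print(s['tool_pos'],s['wrist_force'],s['wrist_torque'])
grab('wrist','wrist2')
th=[191,187,183,179,175,171,167,163]
for t in th: print(rowto([*push(t,18),64],t-90).tolist())
```

```text
[484.40440717 -94.09391322  65.91025786] [-0.07551179 -1.0648073   0.44468764] [-0.21267605 -0.04434331  0.00547344]
[0.03, 0.017, 0.713, 0.08, -0.035, 0.045]
[0.031, 0.016, 1.513, 0.158, -0.059, 0.044]
[0.031, 0.015, 2.313, 0.237, -0.078, 0.044]
[0.032, 0.014, 3.113, 0.317, -0.091, 0.044]
[0.032, 0.013, 3.913, 0.398, -0.098, 0.044]
[0.033, 0.011, 4.713, 0.479, -0.1, 0.044]
[0.033, 0.01, 5.513, 0.561, -0.095, 0.044]
[0.034, 0.009, 6.313, 0.642, -0.086, 0.044]
```

View pics/wrist2.png

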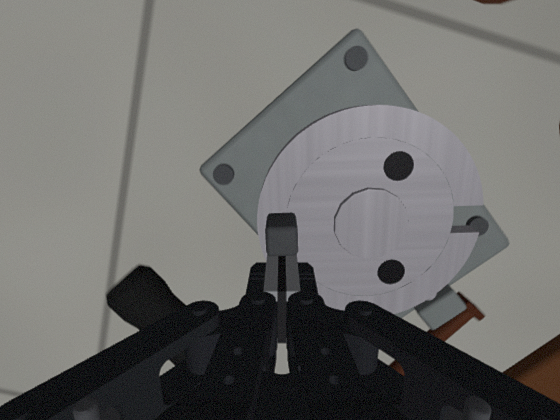

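The lug at (282,232) is seated against the fingertip and the cam is turning. I'll keep pushing.

>>> play_rows(increments=[[0,0,0.7,0.08,-0.035,0.03,1],[0,0,1.5,0.16,-0.06,0.03,1],[0,0,2.3,0.24,-0.078,0.03,1],[0,0,3.1,0.32,-0.09,0.03,1],[0,0,3.9,0.4,-0.098,0.03,1],[0,0,4.7,0.48,-0.1,0.03,1],[0,0,5.5,0.56,-0.095,0.03,1],[0,0,6.3,0.64,-0.085,0.03,1]])

```text
t: 3.72
tool_pos: [474.3, -70.2, 64.2]
tcp_rot: [0.802, 0.598, 0.001, 0.001]
wrist_force: [-0.6, -1.2, -0.7]
gripper_width: 0.1
```

```bash
cat > ang.py <<'E'
from h import *
import sys
s=env.sense();print(s['tool_pos'],s['wrist_force'],s['gripper_width'])
tag=sys.argv[1]; c=grab('wrist',tag)
P=cloud(c); d=np.hypot(*(P[...,:2]-C).transpose(2,0,1))
m=(P[...,2]>71)&(P[...,2]<79)&(d<56)&(d>28)
# lug top: pixels ; tool tips excluded by being above 79 mostly
k,l,st,ce=cv2.connectedComponentsWithStats(m.astype(np.uint8)); i=1+st[1:,4].argmax()
q=P[l==i]; r=cv2.minAreaRect(q[:,:2].astype(np.float32)); print('lug',st[i],r, 'theta',np.degrees(np.arctan2(r[0][1]-C[1],r[0][0]-C[0]))%360)
for t in eval(sys.argv[2]): print(t,rowto([*push(t,18),64],t-90).tolist())
E
python3 ang.py wrist3 '[160,157,154,151,149,147.5,146]'
```

```text
[474.31619176 -70.22126365  64.1988756 ] [-0.56567952 -1.19444975 -0.70426425] 0.06556844382932953
lug [ 254  224   60   49 1395] ((479.7332458496094, -55.12661361694336), (19.36389923095703, 25.549854278564453), 73.29476928710938) theta 166.317469145124
160 [0.026, -0.003, 0.632, 0.059, -0.021, 0.003]
157 [0.026, -0.003, 1.232, 0.117, -0.04, 0.003]
154 [0.026, -0.004, 1.832, 0.176, -0.056, 0.003]
151 [0.026, -0.005, 2.432, 0.235, -0.068, 0.003]
149 [0.026, -0.005, 2.832, 0.275, -0.075, 0.003]
147.5 [0.026, -0.005, 3.132, 0.306, -0.079, 0.003]
146 [0.026, -0.006, 3.432, 0.336, -0.083, 0.003]
```

View pics/wrist3.png

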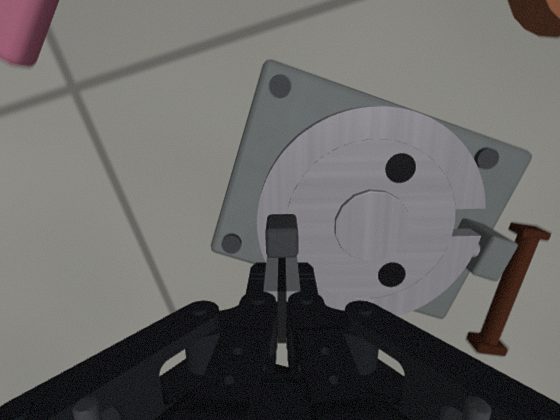

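>>> play_rows(increments=[[0,0,0.6,0.06,-0.02,0,1],[0,0,1.2,0.115,-0.04,0,1],[0,0,1.8,0.175,-0.055,0,1],[0,0,2.4,0.235,-0.068,0,1],[0,0,2.7,0.265,-0.073,0,1],[0,0,2.7,0.265,-0.073,0,1]])

```text
t: 4.27
tool_pos: [474.5, -59.2, 63.7]
tcp_rot: [0.865, 0.501, 0.001, 0.001]
wrist_force: [-1.3, 0.6, -0.7]
gripper_width: -0.0
```

```bash
python3 ang.py wrist4 '[149,148,147,146,145]'
python3 - <<'E'
from meas import *
c=load('wrist4'); im=rect(c,54,*C,65,5); cv2.imwrite('pics/r4.png',cv2.resize(im,(600,600))[:,:,::-1])
E
```

```text
[474.48763714 -59.18813808  63.74771695] [-1.34398863  0.57871327 -0.6899375 ] -0.010636418255171929
lug [ 254  224   60   49 1443] ((483.2598571777344, -45.80720520019531), (19.329788208007812, 25.52397918701172), 60.35422897338867) theta 152.73808269622268
149 [0.019, -0.007, 0.241, 0.022, -0.008, -0.01]
148 [0.019, -0.007, 0.441, 0.041, -0.016, -0.01]
147 [0.019, -0.008, 0.641, 0.06, -0.023, -0.01]
146 [0.019, -0.008, 0.841, 0.079, -0.029, -0.01]
145 [0.019, -0.008, 1.041, 0.098, -0.036, -0.01]
```

View pics/r4.png

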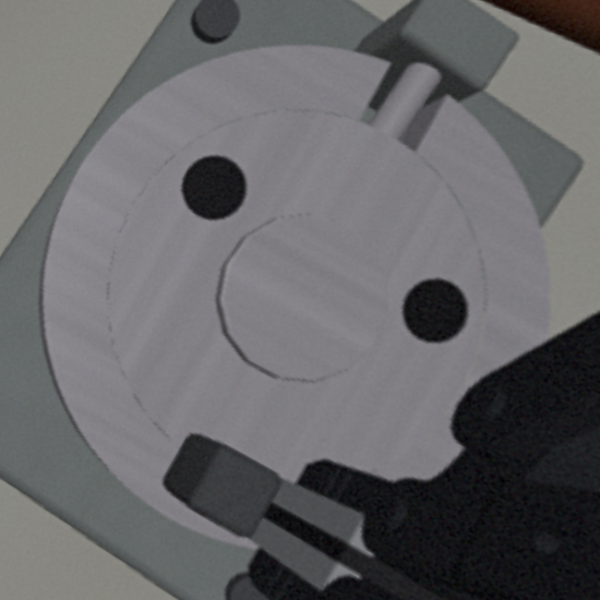

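View pics/wrist4.png

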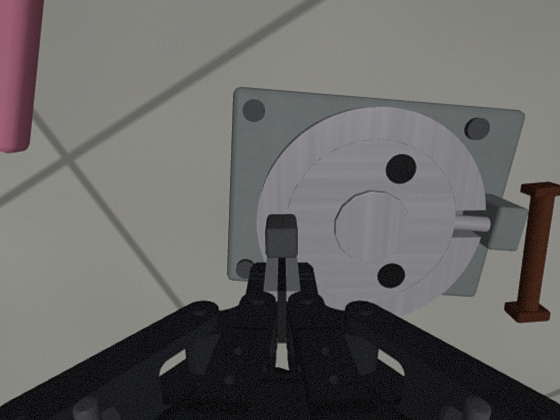

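```bash
cat > ov.py <<'E'
from meas import *
import sys
tag=sys.argv[1]; ths=eval(sys.argv[2]); z=float(sys.argv[3]) if len(sys.argv)>3 else 54
c=load(tag)
P=cloud(c)
im=c['image'][:,:,::-1].copy(); f=5
box=(380,160,540,280)
def draw(img,pts,col,closed=True):
    q=((proj(c,pts)-[box[0],box[1]]+.5)*f*16).astype(int); cv2.polylines(img,[q.reshape(-1,1,2)],closed,col,1,cv2.LINE_AA,4)
crop=cv2.resize(im[box[1]:box[3],box[0]:box[2]],None,fx=f,fy=f,interpolation=cv2.INTER_CUBIC)
def fr(ang,x,y,zz): 
    a=np.radians(ang); return [C[0]+x*np.cos(a)-y*np.sin(a),C[1]+x*np.sin(a)+y*np.cos(a),zz]
draw(crop,[fr(PIN,43,4,38.5),fr(PIN,66,4,38.5),fr(PIN,66,-4,38.5),fr(PIN,43,-4,38.5)],(0,0,255))
draw(crop,[fr(PIN,66,12,46),fr(PIN,82,12,46),fr(PIN,82,-12,46),fr(PIN,66,-12,46)],(0,0,255))
for t,col in zip(ths,[(0,255,0),(255,255,0)]):
    draw(crop,[fr(t-180,55,7,z),fr(t-180,41,7,z),fr(t-180,41,-7,z),fr(t-180,55,-7,z)],col)
draw(crop,[fr(a,55,0,z) for a in range(0,360,3)],(0,255,255))
cv2.imwrite(f'pics/ov_{tag}.png',crop)
E
python3 ov.py wrist4 '[150.2]'
```

```text
(no output)
```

View pics/ov_wrist4.png

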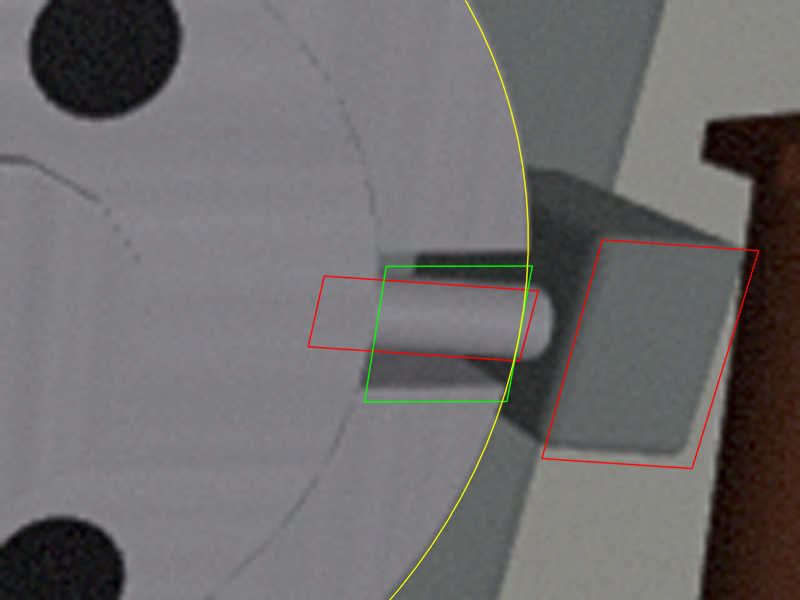

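>>> play_rows(increments=[[0,0,0.44,0.04,-0.016,0,1],[0,0,0.84,0.08,-0.03,0,1],[0,0,0.94,0.09,-0.033,0,1],[0,0,0.94,0.09,-0.033,0,1]])

```text
t: 4.65
tool_pos: [474.8, -55.6, 63.0]
tcp_rot: [0.885, 0.465, 0.0, 0.0]
wrist_force: [0.1, -1.0, 0.3]
gripper_width: 0.1
```

```bash
python3 ang.py wrist5 '[147,146,145,144,143]'; python3 ov.py wrist5 '[147.3]'
```

```text
[474.75896008 -55.62163418  62.97713949] [ 0.14589559 -0.95953984  0.32767764] 0.05236319120196764
lug [ 254  225   44   50 1315] ((481.7919006347656, -41.128273010253906), (19.469587326049805, 18.356239318847656), 55.41209030151367) theta 148.36230027253453
147 [0.006, -0.003, -0.31, -0.021, 0.019, -0.029]
146 [0.006, -0.003, -0.11, -0.003, 0.01, -0.029]
145 [0.006, -0.003, 0.09, 0.016, 0.002, -0.029]
144 [0.006, -0.003, 0.29, 0.035, -0.005, -0.029]
143 [0.006, -0.003, 0.49, 0.054, -0.012, -0.029]
```

View pics/ov_wrist5.png

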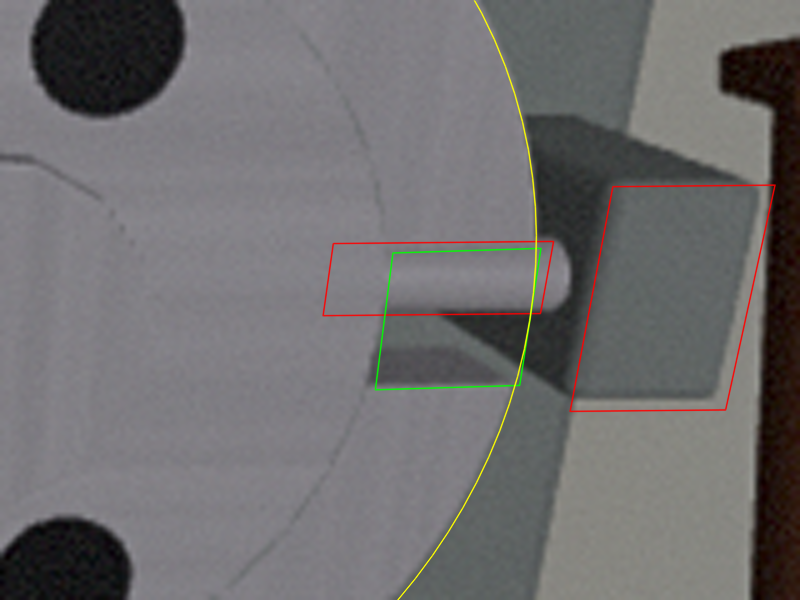

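>>> play_rows(increments=[[0,0,0.15,0.015,0,-0.02,1],[0,0,0.25,0.025,0,-0.02,1],[0,0,0.25,0.025,0,-0.02,1],[0,0,0.25,0.025,0,-0.02,1]])

```text
t: 5.03
tool_pos: [475.1, -54.8, 63.3]
tcp_rot: [0.891, 0.455, 0.0, 0.0]
wrist_force: [-0.2, -0.6, 0.3]
gripper_width: -0.2
```

```bash
python3 ang.py wrist6 '[144]'; python3 ov.py wrist6 '[146.3]'
```

```text
[475.13555345 -54.79974076  63.34994174] [-0.21410769 -0.59730369  0.28187677] -0.2074128651353258
lug [ 253  225   45   48 1329] ((482.3492736816406, -40.37653350830078), (19.071876525878906, 18.827373504638672), 54.841243743896484) theta 147.19144009916786
144 [0.001, -0.001, 0.017, 0.011, -0.002, -0.017]
```

View pics/ov_wrist6.png

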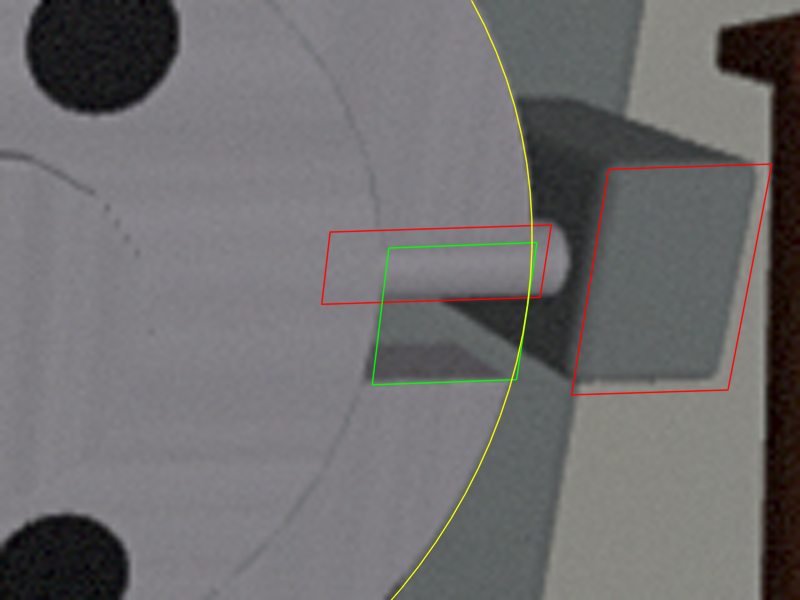

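>>> play_rows(increments=[[0,0,0,-0.3,0,0,1],[0,0,0,-0.5,0,-0.5,1],[0,0,0,-0.7,0,-1.3,1],[0,0,0,-1.4,0,-2.2,1],[0,0,0,-2,0,-2.5,1],[0,0,0,-2,0,-2.5,1],[0,0,0,-2,0,-2.5,1]])

```text
t: 5.67
tool_pos: [427.7, -120.6, 164.0]
tcp_rot: [0.891, 0.454, 0.001, 0.001]
wrist_force: [1.0, -0.3, -0.6]
gripper_width: -0.1
```

Run:
```python
from meas import *
print(env.sense()['tool_pos'])
t=grab('top','top7');w=grab('wrist','wrist7');grab('side','side7')
a=rect(t,54,*C,75,4);b=rect(w,54,*C,75,4)
cv2.imwrite('pics/r7.png',cv2.resize(np.hstack([a,b]),(800,400))[:,:,::-1])
print(cv2.imwrite('pics/x.png',w['image'][:,:,::-1]), proj(w,[[*C,58]]),proj(t,[[*C,58]]))
```

```text
[ 427.70983467 -120.63833857  163.98705991]
True [[343.85920349  66.83284105]] [[278.8812976  218.44355939]]
```

View pics/r7.png

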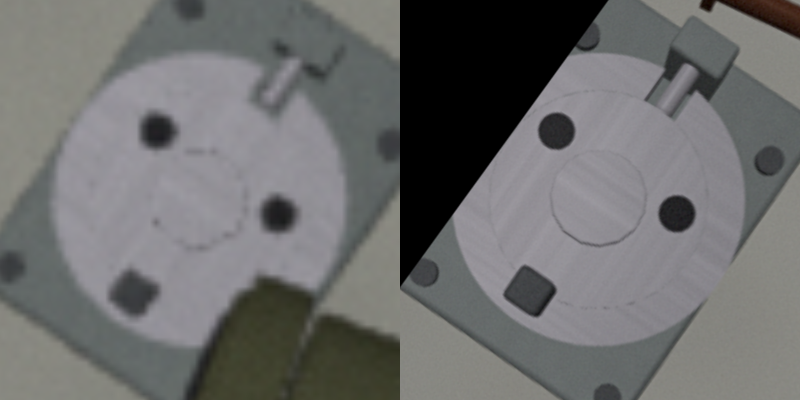

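View pics/side7.png

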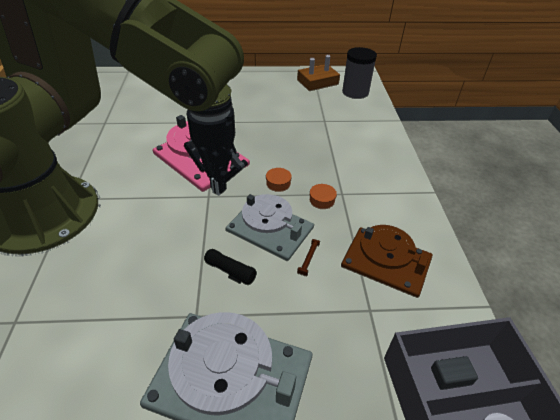

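Top view rect: the pin sits inside the notch at (275,88). I'll enlarge the notch area to check it is centred.

Run:
```python
from meas import *
t=load('top7');w=load('wrist7')
p=push(PIN,0,52)
out=[]
def fr(ang,x,y,zz): 
    a=np.radians(ang); return [C[0]+x*np.cos(a)-y*np.sin(a),C[1]+x*np.sin(a)+y*np.cos(a),zz]
for c in (t,w):
    n=400; s=10.; i=np.arange(n)/s-20
    # fixture-aligned: cols = fixture -y, rows = -x, at z 54
    a=np.radians(PIN); fx=52-i[:,None]+0*i[None]; fy=-i[None]+0*i[:,None]
    X=C[0]+fx*np.cos(a)-fy*np.sin(a);Y=C[1]+fx*np.sin(a)+fy*np.cos(a)
    q=proj(c,np.stack([X,Y,0*X+54],-1).reshape(-1,3)).reshape(n,n,2).astype(np.float32)
    im=cv2.remap(c['image'],q[...,0],q[...,1],cv2.INTER_CUBIC)
    # where would pin edges (z=38.5,y=+-4) and axis appear?
    Rm=cv2.Rodrigues(np.array(c['rvec'],float))[0];cam=-Rm.T@np.array(c['tvec'],float).ravel()
    for y in(-4,4):
        L=[]
        for x in (43,62):
            P0=np.array(fr(PIN,x,y,38.5)); k=(54-38.5)/(cam[2]-38.5); Q=P0+(cam-P0)*k
            d=Q[:2]-C; X_=d[0]*np.cos(a)+d[1]*np.sin(a); Y_=-d[0]*np.sin(a)+d[1]*np.cos(a)
            L.append((int((20-Y_)*s),int((72-X_)*s)))
        cv2.line(im,*L,(255,0,0),1); print(L)
    for y in(-7,7): cv2.line(im,(int((20-y)*s),310-0),(int((20-y)*s),170),(0,255,0),1)
    out.append(im)
cv2.imwrite('pics/r8.png',np.hstack(out)[:,:,::-1])
```

```text
[(246, 303), (246, 116)]
[(167, 303), (167, 116)]
[(250, 340), (250, 161)]
[(175, 340), (175, 161)]
```

View pics/r8.png

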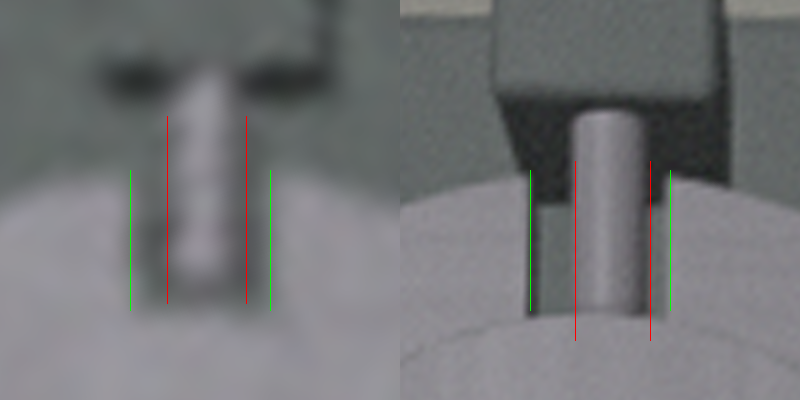

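The pin is centred in the notch to about 0.5 mm in both views. Next I'll move over the hub and press.

Run:
```python
from h import *
print(rowto([520.6,-64.8,90],54).tolist())
```

```text
[-0.017, 0.003, 0.017, 2.461, 1.082, 1.808]
```

>>> play_rows(increments=[[0,0,0,0.8,0.4,0.5,1],[0,0,0,1.6,0.8,1.0,1],[0,0,0,2.46,1.08,1.4,1],[0,0,0,2.46,1.08,1.8,1],[0,0,0,2.46,1.08,1.8,1],[0,0,0,2.46,1.08,1.8,1],[0,0,0,2.46,1.08,1.8,1]])

```text
t: 6.4
tool_pos: [520.6, -65.3, 91.7]
tcp_rot: [0.891, 0.454, -0.0, -0.0]
wrist_force: [0.4, -0.4, -0.1]
gripper_width: -0.4
```

Run:
```python
from h import *
s=env.sense();print(s['tool_pos'],s['wrist_force'],rowto([520.6,-64.8,62],54).tolist())
```

```text
[520.62151274 -65.34696413  91.71830877] [ 0.44565293 -0.43390808 -0.08926128] [-0.002, 0.001, 0.013, 0.011, -0.008, 0.743]
```

>>> play_rows(increments=[[0,0,0,0,0,0.3,1],[0,0,0,0,0,0.6,1],[0,0,0,0,0,0.75,1],[0,0,0,0,0,0.8,1],[0,0,0,0,0,0.85,1],[0,0,0,0,0,0.9,1],[0,0,0,0,0,0.95,1],[0,0,0,0,0,0.95,1]])

```text
t: 7.07
tool_pos: [521.1, -65.5, 54.0]
tcp_rot: [0.891, 0.454, 0.0, 0.0]
wrist_force: [-1.1, 0.4, 0.3]
gripper_width: -0.4
```

>>> play_rows(increments=[[0,0,0,0,0,0.04,1],[0,0,0,0,0,0.08,1],[0,0,0,0,0,0.08,1]])

```text
t: 7.32
tool_pos: [521.2, -65.5, 50.7]
tcp_rot: [0.891, 0.454, 0.0, 0.0]
wrist_force: [-0.6, -0.9, 2.7]
gripper_width: 0.3
```

Run:
```python
from h import *
s=env.sense();print(s['tool_pos'],s['wrist_force'])
grab('wrist','wrist9');grab('side','side9')
c=load('side9');cv2.imwrite('pics/s9.png',cv2.resize(c['image'][160:280,200:340],None,fx=5,fy=5,interpolation=2)[:,:,::-1])
```

```text
[521.20257217 -65.46321508  50.74391256] [-0.61463282 -0.85932756  2.73758638]
```

View pics/wrist9.png

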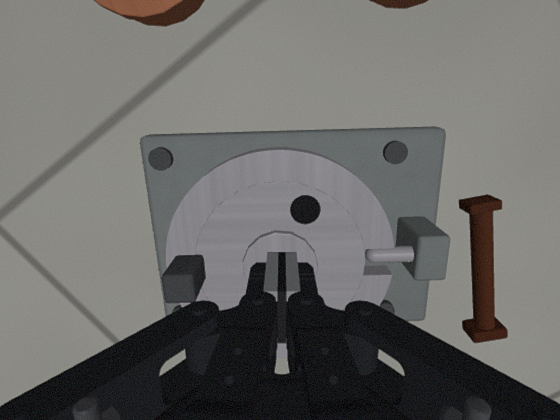

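View pics/s9.png

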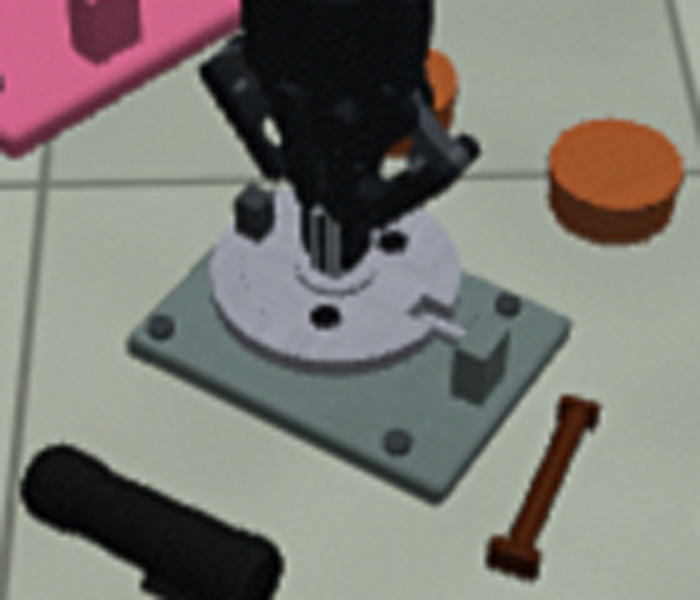

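The pin is entering the notch, at wrist-view pixel (385,255). I'll continue down to the seat.

>>> play_rows(increments=[[0,0,0,0,0,0.03,1],[0,0,0,0,0,0.06,1],[0,0,0,0,0,0.08,1],[0,0,0,0,0,0.08,1],[0,0,0,0,0,0.08,1]])

```text
t: 7.83
tool_pos: [521.3, -65.4, 47.9]
tcp_rot: [0.891, 0.454, 0.0, 0.0]
wrist_force: [-3.0, -0.6, 10.3]
gripper_width: 0.3
```

>>> play_rows(increments=[[0,0,0,0,0,0.04,1],[0,0,0,0,0,0.06,1],[0,0,0,0,0,0.06,1],[0,0,0,0,0,0.06,1]])

```text
t: 8.17
tool_pos: [521.6, -65.5, 47.4]
tcp_rot: [0.891, 0.455, 0.001, 0.001]
wrist_force: [-15.4, -0.4, 38.1]
gripper_width: -0.1
```

It has bottomed at z≈47.5 with the force rising, so it is seated. I'll back straight up and check.

>>> play_rows(increments=[[0,0,0,0,0,-0.1,1],[0,0,0,0,0,-0.5,1],[0,0,0,0,0,-1.3,1],[0,0,0,-0.8,-0.4,-2,1],[0,0,0,-1.7,-0.8,-2.6,1],[0,0,0,-2.5,-1.1,-2.8,1],[0,0,0,-2.5,-1.1,-2.8,1],[0,0,0,-2.5,-1.1,-2.8,1]])

```text
t: 8.83
tool_pos: [426.1, -121.2, 157.6]
tcp_rot: [0.891, 0.453, 0.001, 0.001]
wrist_force: [0.5, -0.2, 0.5]
gripper_width: 0.1
```

Run:
```python
from meas import *
s=env.sense();print(s['t'],s['tool_pos'],s['wrist_force'])
t=grab('top','top10');w=grab('wrist','wrist10')
for n,c,o in(('top',t,load('top7')),('wrist',w,load('wrist7'))):
    P=cloud(c);P0=cloud(o)
    for nm,Q in (('before',P0),('now',P)):
        d=np.hypot(Q[...,0]-C[0],Q[...,1]-C[1]); lim=(d<54)&(Q[...,2]>35)&(Q[...,2]<100)
        h=Q[(d<15)&lim][:,2]; r=Q[(d>22)&(d<36)&lim][:,2]; print(n,nm,'hub z',np.median(h),'face z',np.median(r))
a=rect(t,44,*C,75,4);b=rect(w,44,*C,75,4)
cv2.imwrite('pics/r10.png',cv2.resize(np.hstack([a,b]),(800,400))[:,:,::-1])
# bystanders
A=load('top0')['image'].astype(int);B=t['image'].astype(int)
def cen(I,m): 
    k,l,st,ce=cv2.connectedComponentsWithStats(m.astype(np.uint8)); return [ce[i].round(1).tolist() for i in range(1,k) if st[i,4]>60]
for I in(A,B):
    sub=I[140:285,200:350]; print('orange/brown',cen(sub,(sub[...,0]-sub[...,2]>25)),'black',cen(sub,sub.max(2)<35))
```

```text
8.8333 [ 426.10860988 -121.23017701  157.62644889] [ 0.51956509 -0.17871232  0.47327047]
top before hub z 58.38556896149609 face z 54.225726389466814
top now hub z 48.47892671218734 face z 44.21230708909995
wrist before hub z 57.898890433408724 face z 53.748633730868185
wrist now hub z 47.86225763962604 face z 43.68919440277592
orange/brown [[116.2, 6.2], [44.4, 24.5], [116.4, 45.7], [17.8, 65.6], [10.4, 132.5]] black [[127.8, 111.4]]
orange/brown [[116.2, 6.2], [44.4, 24.5], [116.5, 45.7], [17.8, 65.6], [10.4, 132.4]] black [[135.0, 100.9]]
```

View pics/r10.png

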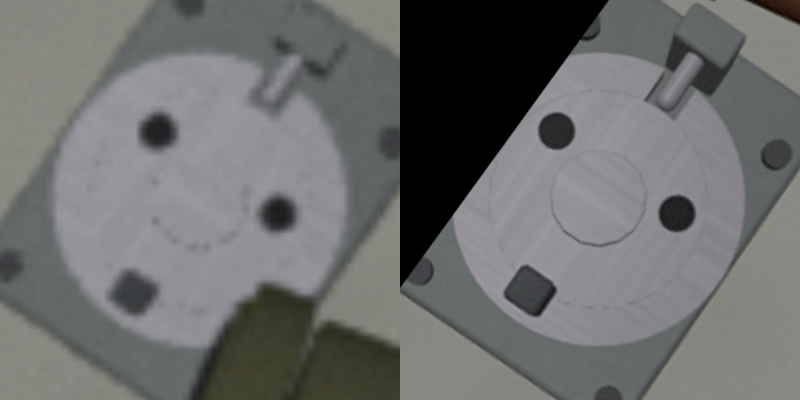

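The cam dropped 10 mm in both views and the pin is in the notch. The grip's centroid change is probably the arm covering part of it, so I'll check that from the side camera.

Run:
```python
from h import *
grab('side','side10')
for n in('side0','side10'):
    I=load(n)['image'].astype(int)[240:290,195:265]; m=I.max(2)<60; print(np.argwhere(m).mean(0),m.sum())
```

```text
[25.80456026 36.43213898] 921
[26.01781737 36.26837416] 898
```

The grip hasn't moved: 0.3 px between the first and last side views. Handing in.

```bash
python3 -c "
from rig import env
print(env.close_job())"
```

```text
the job is handed in; nothing more can be done
None
```

The cam is fully home over the pin on the small grey fixture, and I have handed the job in at about 9 s of the 54 s allowed. No verdict was reported.

**What I did:** I pushed the lug about 76° clockwise with the shut fingertips until the notch lay over the pin. I then pressed the hub straight down, where the force rose to about 38 N on the seat, and withdrew clear of everything.

**Last checks:**
- **Before pressing:** the notch was centred on the pin to about 0.5 mm in both the top and wrist views, with the cam still raised.
- **After pressing:** the hub went from about 58 to 48 mm above the bench in both views, a drop of 10 mm. The pin shows inside the notch.
- **Bystanders:** the tins and trim pin were within 0.1 px of their start in the top view. The tiller grip was within 0.3 px in the side view.

**Checks that disagreed:**
- The tiller grip's position in the top view appeared to shift about 13 px. I put this down to the arm partly covering it, since the side view showed no movement.
- An early circle fit of the cam in the side view came out about 6 mm off in y, because it caught the disc's lower edge. I did not use it.

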